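Lay one interlocking layer of cartons on a small pallet

TASK

Lay the three cartons flat on the plywood pallet as one interlocking layer, labels up: one carton across the back against the back stop and the left stop, and the other two lengthwise side by side in front of it, between the left stop and the short guide strip. Push them all fully home, square and snug against the stops and each other, so that no open gap is left. The cartons dent, so set them down and press gently, and leave the grease tin, the tape roll and the screwdriver where they are.

Things in the scene. Friction and masses are not known exactly. Their poses are not given: they have to be found in the camera images.
- pallet: fixed plywood slab, 210 x 132 mm. Origin: centre of its underside; x points to its back (away from the robot), y to its left, z up. Deck 18 mm above the origin. Aluminium strips on the deck: back stop, 14 mm high, inner face x = +95 mm; left stop, 12 mm high, inner face y = +51.5 mm (x -55 to +95). Blue lines mark the pattern
- guide (a point): middle of the inner face of the short right-hand guide strip (pallet x -4, y -51.5 mm), at deck height. The strip is 12 mm high, runs from pallet x -42 to +34 mm, and its front end (x -59 to -40) flares outwards as a lead-in. Guide and left stop are 103 mm apart: two cartons side by side have 3 mm of play
- seat_back (a point): deck point under the centre of the carton across the back when tight (pallet x 70, y 1.5 mm); that carton's long side lies along the pallet's y
- seat_left (a point): deck point under the centre of the left lengthwise carton when tight (pallet x -5, y 26.5 mm); its long side lies along the pallet's x
- seat_right (a point): deck point under the centre of the right lengthwise carton (pallet x -5, y -25 mm, give or take the play); its long side lies along the pallet's x. No finger fits between neighbouring cartons: the last one is slid in from the front and pushed home at its front end. Cartons dent when pressed with over 100 N
- carton_1: one of three alike closed cardboard cartons with a tape strip and a small white and blue label on top, 100 mm along its x, 50 mm along its y, 45 mm high, about 0.2 kg, rigid. Origin: centre of its underside; z up. It may go to any of the three places, either way round.
- carton_2: one of three alike closed cardboard cartons with a tape strip and a small white and blue label on top, 100 mm along its x, 50 mm along its y, 45 mm high, about 0.2 kg, rigid. Origin: centre of its underside; z up. It may go to any of the three places, either way round.
- carton_3: one of three alike closed cardboard cartons with a tape strip and a small white and blue label on top, 100 mm along its x, 50 mm along its y, 45 mm high, about 0.2 kg, rigid. Origin: centre of its underside; z up. It may go to any of the three places, either way round.
- grease_tin: bystander: green and white round tin, 66 mm across, 34 mm high; origin at the centre of its underside; leave alone
- tape_roll: bystander: roll of yellow tape lying flat, 83 mm across, 18 mm high; origin at the centre of its underside; leave alone
- screwdriver: bystander: red-handled screwdriver lying flat, 202 mm long along its y, 29 mm wide and high; origin under its middle; leave alone

How it is judged:
At the end, for the whole second after the job is handed in: One carton lies across the back (within 3 mm of the back stop, 4 mm of the left stop), one lengthwise along the left stop (within 4 mm), one along the guide strip, both within 4 mm of their tight place front to back; all flat, label up, square to 0.05 rad, at rest, released (((x of carton_1 in the frame of pallet between 0.067 and 0.073 m and y of carton_1 in the frame of pallet between -0.0025 and 0.0045 m and z of carton_1 in the frame of pallet between 0.015 and 0.021 m and angle between the x axis of carton_1 and the y axis of pallet, either way round below 0.05 rad and angle between carton_1's own z axis and vertical below 0.05 rad) or (x of carton_2 in the frame of pallet between 0.067 and 0.073 m and y of carton_2 in the frame of pallet between -0.0025 and 0.0045 m and z of carton_2 in the frame of pallet between 0.015 and 0.021 m and angle between the x axis of carton_2 and the y axis of pallet, either way round below 0.05 rad and angle between carton_2's own z axis and vertical below 0.05 rad) or (x of carton_3 in the frame of pallet between 0.067 and 0.073 m and y of carton_3 in the frame of pallet between -0.0025 and 0.0045 m and z of carton_3 in the frame of pallet between 0.015 and 0.021 m and angle between the x axis of carton_3 and the y axis of pallet, either way round below 0.05 rad and angle between carton_3's own z axis and vertical below 0.05 rad)) and ((x of carton_1 in the frame of pallet between -0.009 and -0.002 m and y of carton_1 in the frame of pallet between 0.0225 and 0.03 m and z of carton_1 in the frame of pallet between 0.015 and 0.021 m and angle between the x axis of carton_1 and the x axis of pallet, either way round below 0.05 rad and angle between carton_1's own z axis and vertical below 0.05 rad) or (x of carton_2 in the frame of pallet between -0.009 and -0.002 m and y of carton_2 in the frame of pallet between 0.0225 and 0.03 m and z of carton_2 in the frame of pallet between 0.015 and 0.021 m and angle between the x axis of carton_2 and the x axis of pallet, either way round below 0.05 rad and angle between carton_2's own z axis and vertical below 0.05 rad) or (x of carton_3 in the frame of pallet between -0.009 and -0.002 m and y of carton_3 in the frame of pallet between 0.0225 and 0.03 m and z of carton_3 in the frame of pallet between 0.015 and 0.021 m and angle between the x axis of carton_3 and the x axis of pallet, either way round below 0.05 rad and angle between carton_3's own z axis and vertical below 0.05 rad)) and ((x of carton_1 in the frame of pallet between -0.009 and -0.002 m and y of carton_1 in the frame of pallet between -0.03 and -0.0215 m and z of carton_1 in the frame of pallet between 0.015 and 0.021 m and angle between the x axis of carton_1 and the x axis of pallet, either way round below 0.05 rad and angle between carton_1's own z axis and vertical below 0.05 rad) or (x of carton_2 in the frame of pallet between -0.009 and -0.002 m and y of carton_2 in the frame of pallet between -0.03 and -0.0215 m and z of carton_2 in the frame of pallet between 0.015 and 0.021 m and angle between the x axis of carton_2 and the x axis of pallet, either way round below 0.05 rad and angle between carton_2's own z axis and vertical below 0.05 rad) or (x of carton_3 in the frame of pallet between -0.009 and -0.002 m and y of carton_3 in the frame of pallet between -0.03 and -0.0215 m and z of carton_3 in the frame of pallet between 0.015 and 0.021 m and angle between the x axis of carton_3 and the x axis of pallet, either way round below 0.05 rad and angle between carton_3's own z axis and vertical below 0.05 rad)) and linear speed of each of carton_1, carton_2, carton_3 below 0.01 m/s and contact force between each of carton_1, carton_2, carton_3 and the fingers below 0.1 N); the robot touches nothing.
It fails at once if a carton is dented: pressed or set down against the pallet or another carton with more than 100 N (contact force between any of carton_1, carton_2, carton_3 and pallet above 100 N or contact force between carton_1 and carton_2 above 100 N or contact force between any of carton_1, carton_2 and carton_3 above 100 N).
It fails at once if the grease tin, the tape roll or the screwdriver is moved more than 15 mm (distance of any of grease_tin, tape_roll, screwdriver from where it was at the start of the episode above 0.015 m).
It also fails if it takes over 72 s, if anything falls off the work surface, if the arm or the gripper's body presses on something with over 40 N, if the wrist force passes 120 N, or if a joint passes its speed limit or range.

ROBOT

A 6-joint arm with a two-finger parallel gripper is mounted at the origin on a cart in front of the work surface, level with it; the furniture and walls round the work are solid. World frame = base frame: x ahead of the robot, y to its left, z up, the work surface at z = 0. Lengths are in m, angles in rad, forces in N, time in s.
With the tool pointing down it reaches from about 0.425 to 0.95 m from the base axis. Payload 3.5 kg.
Tool frame: the origin (TCP) lies midway between the tips of the shut fingers; the grasp point (between the pads) lies 19 mm behind it (ctrl.pinch_z is the distance from the TCP to the grasp point, in m); z points along the fingers, y is the line along which they close (so a half turn about z gives the same grasp; the last joint's range is limited). The gripper opens to 85 mm and grips with 20 to 120 N. Pads are 22 mm wide; open, the fingers measure 114 mm over their backs; the gripper's body (76 mm by 85 mm) begins 54 mm behind the grasp point. The pads swing forward as they close: fully open they stand 13 mm farther back than shut.
Start: joints at [1.195, 0.286, 1.577, -0, 1.279, -0.15], TCP at [0.151, 0.658, 0.231] pointing down, gripper open.
Joint ranges: [-2.77, 2.77], [-0.9, 2.22], [0.21, 2.48], [-1.53, 4.67], [0.24, 2.81], [-2.84, 2.84]. Speed limits (rad/s): [2.79, 2.79, 3.14, 3.14, 3.14, 3.14].

INTERFACE

Orientations are given as a unit quaternion [x, y, z, w].
In Python, from plant import get_state, viewer, sign_off, ctrl gives the robot as it stands. The module is installed in compiled form; this text tells all that it offers.
- The arm moves only by the shell command python3 -m handwheel 'ROWS' [FORCE]. ROWS is JSON, a list that holds one entry, the list of rows, each a list of 5 numbers: the finger opening in m, from 0 to 0.0854, then the shift along the tool's x, y, z in m, then the turn about the tool's z in degrees. In form: [[[claw, x, y, z, spin], ...]]. A call has 1 to 12 rows; each row shifts and turns the commanded pose from where the row before left it, along the tool's axes as they then stand; what a row does not reach is not made up. A row lasts 1/12 s, in which the tool goes at most 41.7 mm and 7.16 degrees, less where a joint would pass 70% of its speed; a pose out of reach is approached as far as the arm can. A call is refused whole if a number of a shift passes 0.0417 or a number of a turn 7.16, either way. A call with a gripper value outside its range is refused whole. The fingers move at their own pace and stop on an object; FORCE is the grip in N (left out, the last holds). Time passes only in rows, so rows that do not move let the fingers close. It gives the time, the measured TCP pose, the force, the opening and the grip force at its end, in the units of the state.
- get_state(): the state, without advancing time (a new reading comes with each control period).
- viewer.read_camera(name): name is "side" or "top" or "wrist"; returns the picture (400x640x3 uint8, blue, green, red); there is no depth.
- viewer.camera_params(name): a dict with "fov_y" (degrees; the focal length in pixels is half the picture's height over the tangent of half this angle, whatever the lens; pixels are square), "cx", "cy" (the principal point, pixels), "xyz" and "attitude" of the camera in the world; the wrist camera has in their place "hand_eye" (4x4, takes a point from camera to tool coordinates, whose origin is the TCP and whose axes are the flange's). Camera axes: x right, y up, looking along -z (the intrinsics and any distortion apply to the point x, -y, -z); pixel columns grow to the right and rows downward; lengths in m; the calibration is good to about 2 mm. The wrist camera is an equidistant fisheye: a pixel r from the principal point sees the ray r / f radians off the axis. A picture is of the moment at which its call begins: read the wrist's pose just before it. camera_params takes no time and is no camera call.
- sign_off(): hands the job in; it is judged then, once.
Trained networks look in the newest picture that a camera, given by its name, has taken for a name from the list of things; names that differ only in an ending like _2 or _b are one class to them, and where a whole thing is asked for, a point or a joint stands for the part that bears it (a point fixed in the world has none). Each returns a list of dicts, best first, with "confidence" (0 to 1); they miss things now and then, are a little off and sometimes report something else, mostly with a low value. They report only what shows in the picture. A call takes as long as a camera call.
- viewer.look_for(camera, name): "extent" ([left, top, width, height] as shares, 0 to 1, of the picture: columns of its width, rows of its height, round what is visible of it).
- viewer.outline_of(camera, name): "mask" (400x640 bool, what is visible of it) and "extent" ([left, top, width, height] as shares, 0 to 1, of the picture: columns of its width, rows of its height, round what is visible of it).
- viewer.pinpoint(camera, name): "xy" ([column, row] as shares, 0 to 1, of the picture: columns of its width, rows of its height: a listed point, or the origin of a listed thing).
The state is a dict: "time": time; "qpos": joint angles; "dq": joint speeds; "joint_efforts": joint torques, N m; "eef_pos": TCP position; "tcp_rot": TCP orientation; "contact_force": force on the tool from outside, world axes, zero at the start; "wrist_torque": the same for the moment, N m; "opening": opening from 0.0 (shut) to 1.0 (fully open); "finger_force": force on a finger pad.
Only numpy, scipy, OpenCV 4.12 (cv2) and the standard library are available. Lean on these libraries where they do the work, as an engineer would, in place of code of your own. Each camera call takes 0.05 s, during which the arm holds its last target. There are 200 camera calls.

## Working session

There is one attempt and no reset: what is moved stays moved. The work goes in short steps, Python scripts to look and compute and a shell command to move; the robot and the scene stay as the last step left them, time stands still between calls to the robot, and variables do not carry over. Pictures are saved under pics/ and viewed, at most 13 in all, crops included, and the job is handed in when it is done.

```bash
mkdir -p pics; cat > h.py <<'E'
import numpy as np,cv2
from scipy.spatial.transform import Rotation as R
from plant import get_state, viewer, sign_off, ctrl
def cam(n):
    p=viewer.camera_params(n); f=200/np.tan(np.radians(p['fov_y']/2)); return p,f
E
python3 - <<'E'
from h import *
s=get_state();print(s)
for n in('top','side','wrist'):
    im=viewer.read_camera(n);cv2.imwrite(f'pics/{n}0.png',im);print(n,viewer.camera_params(n))
for n in('top','side'):
  for t in('carton_1','pallet','guide','seat_back','seat_left','seat_right','grease_tin','tape_roll','screwdriver'):
    print(n,t,[(np.round(np.array(d['xy'])*[640,400],1).tolist(),round(d['confidence'],2)) for d in viewer.pinpoint(n,t)])
E
```

```text
{'time': 0.0, 'qpos': array([ 1.19503577e+00,  2.87213131e-01,  1.57817202e+00,  5.34368313e-06,
        1.27857159e+00, -1.50015424e-01]), 'dq': array([-9.98810219e-05,  6.43861356e-04, -1.48933547e-03,  5.38112883e-04,
        5.50733689e-04, -1.30332268e-03]), 'joint_efforts': array([-4.43074960e-04, -4.05986488e+01, -2.92624050e+01, -1.26253180e-04,
        5.83169516e-03,  2.80948065e-06]), 'eef_pos': array([0.15082656, 0.65726851, 0.22991821]), 'tcp_rot': array([ 1.12633737e-01,  9.93635871e-01, -1.14076988e-03, -3.09648419e-04]), 'contact_force': array([ 0.3638541 ,  0.0657418 , -0.05031108]), 'wrist_torque': array([ 0.0179858 , -0.0307174 ,  0.00235973]), 'finger_force': 0.0, 'opening': 0.9986922597374688}
top {'fov_y': 44.40855584246996, 'cx': 324.62330148933495, 'cy': 208.71438912889636, 'xyz': array([ 0.32672229, -0.07609386,  1.64918044]), 'attitude': array([-0.05050265,  0.04803087,  0.70837595, -0.70238595])}
side {'fov_y': 50.054658789952754, 'cx': 316.17885381867063, 'cy': 196.779358457554, 'xyz': array([0.45209669, 0.80406052, 0.77381341]), 'attitude': array([-0.0131
[... 705 characters left out ...]
)]
top seat_left [([299.5, 220.9], 0.95)]
top seat_right [([314.3, 221.3], 0.64)]
top grease_tin [([212.2, 261.9], 0.72)]
top tape_roll [([222.2, 176.1], 0.57)]
top screwdriver [([441.0, 243.2], 0.65), ([229.6, 223.2], 0.26)]
side carton_1 [([344.1, 276.8], 0.97), ([355.9, 165.3], 0.63), ([325.3, 219.9], 0.57)]
side pallet []
side guide [([321.7, 199.6], 0.8), ([327.5, 221.6], 0.61)]
side seat_back [([293.5, 214.8], 0.8), ([344.2, 278.9], 0.34), ([320.3, 222.4], 0.2)]
side seat_left [([323.7, 221.3], 0.83)]
side seat_right [([321.0, 211.5], 0.65)]
side grease_tin [([365.7, 332.9], 0.93), ([234.0, 307.2], 0.34)]
side tape_roll [([232.7, 308.5], 0.71)]
side screwdriver [([357.9, 134.1], 0.66)]
```

View pics/top0.png

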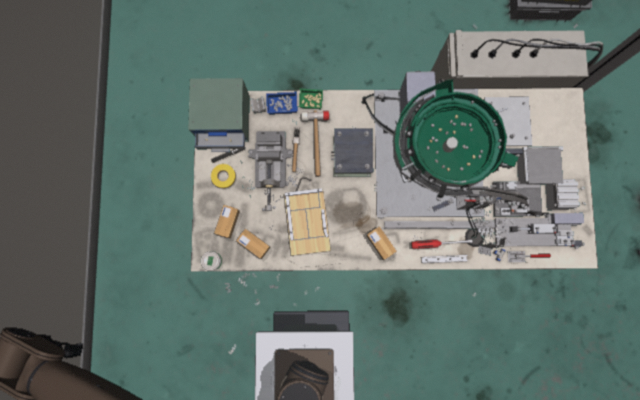

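View pics/side0.png

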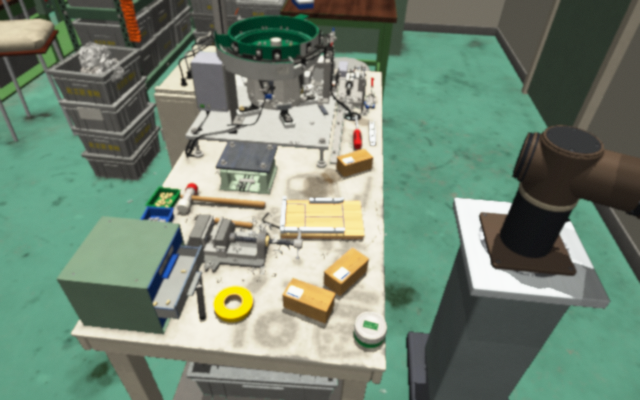

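The top view shows cartons near (227,221), (253,243) and (381,243), and the pallet at (307,222). The side view agrees. I'll fit box poses to the network masks.

```bash
cat >> h.py <<'E'
from scipy.optimize import minimize
def pose(n,s=None):
    p,f=cam(n)
    if n=='wrist':
        T=np.eye(4);T[:3,:3]=R.from_quat(s['tcp_rot']).as_matrix();T[:3,3]=s['eef_pos'];return T@p['hand_eye']
    T=np.eye(4);T[:3,:3]=R.from_quat(p['attitude']).as_matrix();T[:3,3]=p['xyz'];return T
def proj(n,P,s=None):
    p,f=cam(n);T=pose(n,s);c=(np.atleast_2d(P)-T[:3,3])@T[:3,:3]*[1,-1,-1]
    if n=='wrist':
        rr=np.hypot(c[:,0],c[:,1])+1e-12;k=f*np.arctan2(rr,c[:,2])/rr
        return np.c_[p['cx']+k*c[:,0],p['cy']+k*c[:,1]]
    return np.c_[p['cx']+f*c[:,0]/c[:,2],p['cy']+f*c[:,1]/c[:,2]]
def unproj(n,uv,z,s=None):
    p,f=cam(n);T=pose(n,s);d=(np.array(uv,float)-[p['cx'],p['cy']])/f
    if n=='wrist':
        t=np.hypot(*d);d=np.r_[d*np.sin(t)/(t+1e-12),np.cos(t)]
    else: d=np.r_[d,1]
    w=T[:3,:3]@(d*[1,-1,-1]);return T[:3,3]+w*(z-T[2,3])/w[2]
def box(q,L,W,z0,z1,off=0):
    c,s=np.cos(q[2]),np.sin(q[2])
    B=np.array([(a*L/2+off,b*W/2,z) for a in(-1,1) for b in(-1,1) for z in(z0,z1)])
    return np.c_[q[0]+c*B[:,0]-s*B[:,1],q[1]+s*B[:,0]+c*B[:,1],B[:,2]]
def sil(n,P,s):
    uv=proj(n,P,s);m=np.zeros((1600,2560),np.uint8)
    h=cv2.convexHull(((uv*4+1.5)).astype(np.float32)).astype(np.int32)
    cv2.fillConvexPoly(m,h,255);return cv2.resize(m,(640,400),interpolation=cv2.INTER_AREA)/255.
def fit(n,mask,dims,s=None,yaw=None,z0=0,z1=.045):
    ys,xs=np.nonzero(mask);c=unproj(n,(xs.mean(),ys.mean()),(z0+z1)/2,s)
    def cost(q):
        m=sil(n,box(q,*dims,z0,z1),s);return np.abs(m-mask).sum()/mask.sum()
    best=None
    for y in ([yaw] if yaw is not None else np.arange(0,np.pi,np.pi/6)):
        r=minimize(cost,[c[0],c[1],y],method='Nelder-Mead',options=dict(initial_simplex=np.array([[c[0],c[1],y]]+[[c[0]+a,c[1]+b,y+g] for a,b,g in((.015,0,0),(0,.015,0),(0,0,.3))]),xatol=2e-4,fatol=1e-4))
        if best is None or r.fun<best.fun: best=r
    return best.x,best.fun
E
python3 - <<'E'
from h import *
for n in('top','side'):
  viewer.read_camera(n)
  for d in viewer.outline_of(n,'carton_1'):
    if d['confidence']>.4:
      q,e=fit(n,d['mask'],(.1,.05)); print(n,'carton',q.round(4),round(e,3),round(d['confidence'],2))
  for d in viewer.outline_of(n,'pallet')[:1]:
      q,e=fit(n,d['mask'],(.21,.132),z1=.018,yaw=0); print(n,'pallet',q.round(4),round(e,3))
for t,uv,z in(('guide',(322.1,222),.018),('sb',(305.7,199.5),.018),('sl',(299.5,220.9),.018),('sr',(314.3,221.3),.018),('tin',(212.2,261.9),0),('roll',(222.2,176.1),0),('scr',(441,243.2),0)): print(t,unproj('top',uv,z).round(3))
E
```

```text
top carton [0.5156 0.2554 2.8262] 0.047 0.8
top carton [0.4413 0.1672 0.9122] 0.056 0.58Traceback (most recent call last):
  File "<stdin>", line 6, in <module>
  File "h.py", line 38, in fit
    r=minimize(cost,[c[0],c[1],y],method='Nelder-Mead',options=dict(initial_simplex=np.array([[c[0],c[1],y]]+[[c[0]+a,c[1]+b,y+g] for a,b,g in((.015,0,0),(0,.015,0),(0,0,.3))]),xatol=2e-4,fatol=1e-4))
    res = _minimize_neldermead(fun, x0, args, callback, bounds=bounds,
                               **options)
    fxr = func(xr)
    fx = function(np.copy(x), *(wrapper_args + args))
  File "h.py", line 35, in cost
    m=sil(n,box(q,*dims,z0,z1),s);return np.abs(m-mask).sum()/mask.sum()
  File "h.py", line 29, in sil
    uv=proj(n,P,s);m=np.zeros((1600,2560),np.uint8)
  File "h.py", line 13, in proj
    p,f=cam(n);T=pose(n,s);c=(np.atleast_2d(P)-T[:3,3])@T[:3,:3]*[1,-1,-1]
                 ~~~~^^^^^
  File "h.py", line 8, in pose
    p,f=cam(n)
        ~~~^^^
  File "h.py", line 5, in cam
    p=viewer.camera_params(n); f=200/np.tan(np.radians(p['fov_y']/2)); return p,f
ValueError: time passes only in moves, steps and waits
```

```bash
sed -i 's/^def cam(n):/import functools\n@functools.cache\ndef cam(n):/' h.py
python3 - <<'E'
from h import *
for n in('top','side'):
  viewer.read_camera(n)
  O=[d for d in viewer.outline_of(n,'carton_1')if d['confidence']>.3];Pl=viewer.outline_of(n,'pallet')[:1]
  for d in O:
      q,e=fit(n,d['mask'],(.1,.05)); print(n,'carton',q.round(4),round(e,3),round(d['confidence'],2))
  for d in Pl:
      q,e=fit(n,d['mask'],(.21,.132),z1=.018,yaw=0); print(n,'pallet',q.round(4),round(e,3))
for t,uv,z in(('guide',(322.1,222),.018),('sb',(305.7,199.5),.018),('sl',(299.5,220.9),.018),('sr',(314.3,221.3),.018),('tin',(212.2,261.9),0),('roll',(222.2,176.1),0),('scr',(441,243.2),0)): print(t,unproj('top',uv,z).round(3))
print(get_state()['time'])
E
```

```text
top carton [ 0.4393 -0.2567  0.5834] 0.068 0.85
top carton [ 0.5154  0.2557 -0.3159] 0.049 0.79
top carton [0.443  0.1677 0.9526] 0.111 0.7
top pallet [ 0.5148 -0.0111  0.1115] 0.023
side carton [0.4372 0.1665 0.9344] 0.036 0.8
side carton [0.5117 0.2557 2.8547] 0.043 0.79
side carton [ 0.4362 -0.2571  0.6161] 0.051 0.57
side pallet [ 0.5109 -0.0167  0.1073] 0.052
guide [ 0.511 -0.063  0.018]
sb [ 0.588 -0.008  0.018]
sl [0.515 0.013 0.018]
sr [ 0.513 -0.036  0.018]
tin [0.382 0.307 0.   ]
roll [0.674 0.279 0.   ]
scr [ 0.438 -0.462  0.   ]
1.45
```

Both cameras agree to about 4 mm. Plan: carton B (0.44, 0.167) goes to the back, A (0.514, 0.256) to the left and C (0.437, -0.257) to the right. I'll move over B first and refine its position with the wrist camera.

```bash
cat >> h.py <<'E'
def delta(x,y,z,psi=None):
    """tool-axis shift to reach world xyz (made before the turn), spin deg so tool y points at angle psi"""
    s=get_state();M=R.from_quat(s['tcp_rot']).as_matrix()
    d=M.T@(np.array([x,y,z])-s['eef_pos']);cur=np.arctan2(M[1,1],M[0,1])
    sp=None if psi is None else -np.degrees((psi-cur+np.pi)%(2*np.pi)-np.pi)
    print('t',round(s['time'],2),'shift mm',(d*1000).round(1),'rows>=',round(np.linalg.norm(d)/.0417,1),'spin',sp and round(sp,2),'psi',round(cur,4),'tcp',s['eef_pos'].round(4),'F',s['contact_force'].round(1))
def look(name,dims,z0,z1,tag,yaw=None,thr=.3):
    s=get_state();im=viewer.read_camera('wrist');cv2.imwrite(f'pics/{tag}.png',im)
    return s,im,[(d,fit('wrist',d['mask'],dims,s,yaw,z0,z1)) for d in viewer.outline_of('wrist',name) if d['confidence']>thr]
E
python3 -m handwheel '[[[0.085,-0.0279,-0.0295,0,0],[0.085,-0.0279,-0.0295,0,0],[0.085,-0.0279,-0.0295,0,0],[0.085,-0.0279,-0.0295,0,0],[0.085,-0.0279,-0.0295,0,0],[0.085,-0.0279,-0.0295,0,0],[0.085,-0.0279,-0.0295,0,0],[0.085,-0.0279,-0.0295,0,0],[0.085,-0.0279,-0.0295,0,0],[0.085,-0.0279,-0.0295,0,0],[0.085,-0.0279,-0.0295,0,0],[0.085,-0.0279,-0.0295,0,0]]]'
python3 -m handwheel '[[[0.085,-0.0279,-0.0295,0,7],[0.085,-0.028,-0.0290,0,0],[0.085,0,0,0,7],[0.085,0,0,0,7],[0.085,0,0,0,7],[0.085,0,0,0,7],[0.085,0,0,0,7],[0.085,0,0,0,7],[0.085,0,0,0,7],[0.085,0,0,0,7],[0.085,0,0,0,7],[0.085,0,0,0,7]]]'
python3 -m handwheel '[[[0.085,0,0,0,7],[0.085,0,0,0,7],[0.085,0,0,0,7],[0.085,0,0,0,7],[0.085,0,0,0,7],[0.085,0,0,0,0]]]'
python3 - <<'E'
from h import *
delta(.439,.167,.23,-.63)
s,im,r=look('carton_2',(.1,.05),0,.045,'w1')
for d,(q,e) in r: print(q.round(4),round(e,3),round(d['confidence'],2))
E
```

```text
time: 2.45
eef_pos: [0.3987, 0.2361, 0.2318]
tcp_rot: [0.113, 0.994, 0.0, 0.001]
contact_force: [1.1, 1.1, 0.5]
opening: 0.996
finger_force: 0.0
time: 3.45
eef_pos: [0.4352, 0.1661, 0.2315]
tcp_rot: [0.709, 0.705, 0.0, 0.0]
contact_force: [0.7, 0.2, 1.6]
opening: 0.992
finger_force: 0.0
time: 3.95
eef_pos: [0.4352, 0.1661, 0.2315]
tcp_rot: [0.887, 0.461, 0.0, 0.0]
contact_force: [-0.2, 0.1, -0.5]
opening: 0.994
finger_force: 0.0
t 3.95 shift mm [2.9 2.6 1.5] rows>= 0.1 spin 1.04 psi -0.6118 tcp [0.4352 0.1661 0.2315] F [-0.2  0.1 -0.5]
[ 0.4326 -0.2942  4.227 ] 0.615 0.72
[0.4391 0.1666 0.9435] 0.058 0.66
```

View pics/w1.png

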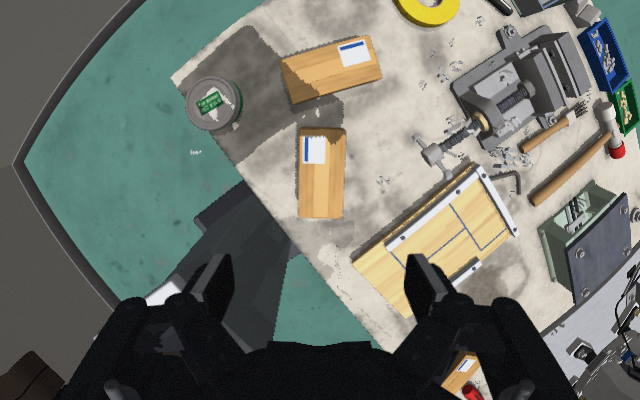

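The wrist view shows B at (321,172) and A at (332,68). The pallet is clear, with the vise handle just left of its front edge at (430,155). The B fit agrees with the other cameras, so I'll descend, grip and lift.

```bash

python3 -m handwheel '[[[0.085,0.003,0.0025,0.036,0.9],[0.085,0,0,0.036,0],[0.085,0,0,0.036,0],[0.085,0,0,0.036,0],[0.085,0,0,0.036,0],[0.085,0,0,0.02,0],[0.085,0,0,0.0155,0],[0.085,0,0,0,0],[0.04,0,0,0,0],[0.04,0,0,0,0],[0.04,0,0,0,0],[0.04,0,0,0,0]]]' 40
python3 -m handwheel '[[[0.04,0,0,0,0],[0.04,0,0,0,0],[0.04,0,0,0,0]]]' 40
python3 - <<'E'
from h import *
delta(.513,-.013,.2,.11)
E
```

```text
time: 5.05
eef_pos: [0.4407, 0.1674, 0.0178]
tcp_rot: [0.89, 0.455, 0.002, 0.001]
contact_force: [-1.0, 1.2, 2.3]
opening: 0.575
finger_force: 44.3
time: 5.3
eef_pos: [0.4407, 0.1674, 0.0177]
tcp_rot: [0.89, 0.455, 0.002, 0.001]
contact_force: [-0.0, -0.4, 7.3]
opening: 0.577
finger_force: 44.8
t 5.3 shift mm [-103.5  164.7 -182.1] rows>= 6.4 spin -42.12 psi -0.6251 tcp [0.4407 0.1674 0.0177] F [-0.  -0.4  7.3]
```

```bash

python3 -m handwheel '[[[0.04,0,0,-0.02,0],[0.04,0,0,-0.035,-6],[0.04,0,0,-0.035,-6],[0.04,0,0,-0.035,-6],[0.04,0,0,-0.035,-6],[0.04,0,0,-0.035,-6],[0.04,0,0,-0.035,-6],[0.04,-0.0373,0.0064,0,-6.1],[0.04,-0.0373,0.0064,0,0],[0.04,-0.0373,0.0064,0,0],[0.04,-0.0373,0.0064,0,0],[0.04,-0.0373,0.0064,0,0]]]' 40
python3 -m handwheel '[[[0.04,-0.0373,0.0064,0,0],[0.04,-0.0373,0.0064,0,0],[0.04,-0.0373,0.0064,0,0],[0.04,0,0,0,0],[0.04,0,0,0,0]]]' 40
python3 - <<'E'
from h import *
delta(.513,-.013,.2,.11)
s,im,r=look('pallet',(.21,.132),0,.018,'w2',yaw=.11)
for d,(q,e) in r: print(q.round(4),round(e,3),round(d['confidence'],2))
for t in('guide','seat_back','seat_left','seat_right','pallet'):
  print(t,[(np.round(np.array(d['xy'])*[640,400],1).tolist(),unproj('wrist',np.array(d['xy'])*[640,400],0 if t=='pallet' else .018,s)[:2].round(4),round(d['confidence'],2)) for d in viewer.pinpoint('wrist',t)])
E
```

```text
time: 6.3
eef_pos: [0.4858, -0.016, 0.2452]
tcp_rot: [0.668, 0.744, -0.0, -0.0]
contact_force: [0.8, -0.0, -2.2]
opening: 0.574
finger_force: 43.9
time: 6.72
eef_pos: [0.5168, -0.1253, 0.2447]
tcp_rot: [0.67, 0.742, -0.0, -0.001]
contact_force: [-0.1, 0.2, -3.8]
opening: 0.574
finger_force: 43.8
t 6.72 shift mm [112.    7.8  44.9] rows>= 2.9 spin -0.43 psi 0.1025 tcp [ 0.5168 -0.1253  0.2447] F [-0.1  0.2 -3.8]
[ 0.5127 -0.0095  0.1143] 0.026 0.84
guide [([320.4, 117.8], array([ 0.5106, -0.0627]), 0.94)]
seat_back [([382.9, 74.3], array([ 0.5782, -0.0017]), 0.98)]
seat_left [([321.3, 54.5], array([0.504 , 0.0126]), 0.7), ([256.1, 255.9], array([ 0.4429, -0.2504]), 0.22)]
seat_right [([321.4, 95.0], array([ 0.5091, -0.0357]), 0.88)]
pallet [([325.8, 78.4], array([ 0.5123, -0.0138]), 0.74), ([318.9, 52.6], array([0.5007, 0.0178]), 0.18)]
```

View pics/w2.png

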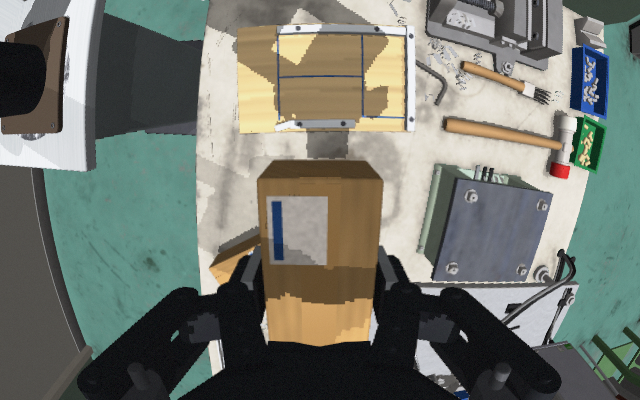

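The whole pallet is visible: back stop near column 410, left stop near row 30, blue lines at columns 278 and 363 and row 76. I'll fit the pallet pose from the keypoints and check it with an overlay.

```bash
cat >> h.py <<'E'
def P2W(q,pts):
    pts=np.atleast_2d(np.array(pts,float));c,s=np.cos(q[2]),np.sin(q[2])
    o=pts.copy();o[:,0]=q[0]+c*pts[:,0]-s*pts[:,1];o[:,1]=q[1]+s*pts[:,0]+c*pts[:,1];return o
E
python3 - <<'E'
from h import *
from scipy.optimize import least_squares
L=np.array([(-.004,-.0515),(.07,.0015),(-.005,.0265),(-.005,-.025),(0,0)])
O=np.array([(.5106,-.0627),(.5782,-.0017),(.504,.0126),(.5091,-.0357),(.5123,-.0138)])
f=lambda q:(P2W(q,L)-O).ravel()*1000
r=least_squares(f,[.513,-.013,.11],loss='soft_l1');q=r.x;print(q.round(4),f(q).round(1))
s=get_state();im=cv2.imread('pics/w2.png')
k=4;big=cv2.resize(im[10:150,220:430],None,fx=3.6,fy=3.6,interpolation=cv2.INTER_CUBIC)
for a,b in(((.095,-.066,.018),(.095,.066,.018)),((-.055,.0515,.018),(.095,.0515,.018)),((.045,-.05,.018),(.045,.0515,.018)),((-.055,0.0015,.018),(.045,.0015,.018)),((-.105,-.066,.018),(.105,-.066,.018)),((-.105,-.066,.018),(-.105,.066,.018)),((-.042,-.0515,.03),(.034,-.0515,.03)),((-.055,-.0515,.018),(-.055,.0515,.018))):
  uv=proj('wrist',P2W(q,np.linspace(a,b,20)),s);uv=((uv-[220,10]+.5)*3.6).astype(np.int32)
  cv2.polylines(big,[uv],False,(0,0,255),1)
cv2.imwrite('pics/w2o.png',big)
E
```

```text
[ 0.511  -0.0115  0.1091] [ 2.  -0.5  2.2 -0.7 -0.9  1.7 -0.4 -1.2 -1.3  2.3]
```

View pics/w2o.png

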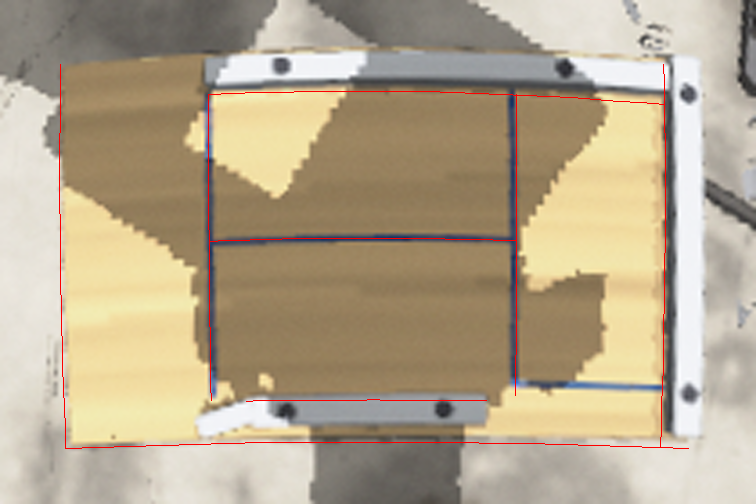

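```bash

python3 - <<'E'
from h import *
from scipy.optimize import least_squares
s=get_state()
D=[((512,239),(.045,.0015)),((515,384),(.045,-.0485)),((663,388),(.095,-.0485)),((209,92),(-.055,.0515)),((512,91),(.045,.0515)),((211,241),(-.055,.0015)),((66,445),(-.105,-.066)),((61,66),(-.105,.066)),((666,95),(.095,.0515))]
uv=np.array([d[0] for d in D])/3.6-.5+[220,10];L=np.array([d[1] for d in D])
O=np.array([unproj('wrist',u,.018,s)[:2] for u in uv])
f=lambda q:(P2W(q,L)-O).ravel()*1000
r=least_squares(f,[.511,-.0115,.11],loss='soft_l1');q=r.x;print(q.round(4),f(q).round(1).tolist())
for nm,p in(('back',(.066,.0,)),('backhome',(.07,.0015)),('left',(-.012,.022)),('right',(-.06,-.027))): print(nm,P2W(q,p).round(4))
# held carton
for d in viewer.outline_of('wrist','carton_1')[:2]:
    g,e=fit('wrist',d['mask'],(.1,.05),s,s and np.arctan2(1,0)+.11,s['eef_pos'][2]-.0177,s['eef_pos'][2]+.0273);print('held',g.round(4),round(e,3))
delta(.513,-.013,.2,q[2])
E
```

```text
[ 0.5107 -0.0102  0.1179] [1.3, 1.3, 0.6, -0.5, 0.1, -0.5, -0.6, -0.2, 0.8, 0.6, -0.8, 0.7, 0.5, -0.7, -0.9, 0.7, -1.0, -1.5]
back [[ 0.5763 -0.0024]]
backhome [[ 5.8e-01 -5.0e-04]]
left [[0.4962 0.0102]]
right [[ 0.4543 -0.0441]]
held [ 0.6055 -0.3181  2.5141] 1.0
held [ 0.5163 -0.1243  1.6733] 0.135
t 7.12 shift mm [109.7   7.5  46. ] rows>= 2.9 spin -0.59 psi 0.1075 tcp [ 0.5173 -0.1228  0.246 ] F [ 0.5 -0.3 -2. ]
```

```bash

python3 -m handwheel '[[[0.04,0.0274,0.0174,0,-0.3],[0.04,0.0274,0.0174,0,0],[0.04,0.0274,0.0174,0,0],[0.04,0.0275,0.0174,0.02,0],[0.04,0,0,0.036,0],[0.04,0,0,0.036,0],[0.04,0,0,0.036,0],[0.04,0,0,0.036,0],[0.04,0,0,0.02,0],[0.04,0,0,0.004,0],[0.04,0,0,0,0],[0.04,0,0,0,0]]]' 40
python3 - <<'E'
from h import *
delta(.5747,-.0063,.038,.113)
E
```

```text
time: 8.12
eef_pos: [0.5758, -0.0072, 0.0594]
tcp_rot: [0.667, 0.745, 0.001, 0.001]
contact_force: [0.5, -0.3, -2.3]
opening: 0.576
finger_force: 43.8
t 8.12 shift mm [ 1.  -1.1 21.4] rows>= 0.5 spin -0.08 psi 0.1116 tcp [ 0.5758 -0.0072  0.0594] F [ 0.5 -0.3 -2.3]
```

```bash

python3 -m handwheel '[[[0.04,0.001,-0.001,0.008,0],[0.04,0,0,0.008,0],[0.04,0,0,0.004,0],[0.04,0,0,0.001,0],[0.04,0,0,0,0]]]' 40
python3 -m handwheel '[[[0.04,0,0,0.001,0],[0.04,0,0,0.001,0],[0.04,0,0,0,0]]]' 40

```

```text
time: 8.53
eef_pos: [0.5732, -0.0063, 0.0365]
tcp_rot: [0.667, 0.745, -0.0, -0.0]
contact_force: [-0.2, -0.1, -2.1]
opening: 0.577
finger_force: 43.9
time: 8.78
eef_pos: [0.5739, -0.0065, 0.0358]
tcp_rot: [0.667, 0.745, 0.0, 0.0]
contact_force: [-1.6, -0.4, 2.6]
opening: 0.577
finger_force: 44.4
```

```bash

python3 -m handwheel '[[[0.04,0,0.0015,0,0],[0.04,0,0.0015,0,0],[0.04,0,0.0015,0,0],[0.04,0,0.0005,0,0]]]' 40
python3 -m handwheel '[[[0.04,0,0.001,0,0],[0.04,0,0.001,0,0]]]' 40
python3 -m handwheel '[[[0.04,0,0.001,0,0],[0.04,0,0.001,0,0]]]' 40

```

```text
time: 9.12
eef_pos: [0.5789, -0.0059, 0.0358]
tcp_rot: [0.667, 0.745, -0.0, 0.0]
contact_force: [-4.4, -0.1, 6.7]
opening: 0.574
finger_force: 44.9
time: 9.28
eef_pos: [0.5806, -0.0057, 0.0358]
tcp_rot: [0.667, 0.745, -0.0, -0.0]
contact_force: [-5.5, -1.0, 6.5]
opening: 0.579
finger_force: 45.0
time: 9.45
eef_pos: [0.5812, -0.0057, 0.0359]
tcp_rot: [0.666, 0.746, -0.002, -0.002]
contact_force: [-10.0, -1.2, 12.4]
opening: 0.578
finger_force: 45.6
```

```bash

python3 -m handwheel '[[[0.04,0.001,0.001,0,0],[0.04,0.0015,0,0,0],[0.04,0.0015,0,0,0]]]' 40
python3 -m handwheel '[[[0.04,0.001,0,0,0],[0.04,0.001,0,0,0]]]' 40
python3 -m handwheel '[[[0.04,0.001,0,0,0],[0.04,0.001,0,0,0]]]' 40

```

```text
time: 9.7
eef_pos: [0.5814, -0.0053, 0.0362]
tcp_rot: [0.665, 0.747, -0.005, 0.001]
contact_force: [-11.2, -15.5, 11.2]
opening: 0.574
finger_force: 45.4
time: 9.87
eef_pos: [0.5812, -0.0039, 0.0362]
tcp_rot: [0.665, 0.747, -0.005, 0.001]
contact_force: [-11.2, -15.8, 12.3]
opening: 0.577
finger_force: 45.4
time: 10.03
eef_pos: [0.581, -0.002, 0.0362]
tcp_rot: [0.665, 0.747, -0.005, 0.001]
contact_force: [-10.8, -15.8, 11.7]
opening: 0.575
finger_force: 45.4
```

```bash

python3 -m handwheel '[[[0.04,0.001,-0.001,-0.0005,0],[0.04,0.001,0,0,0]]]' 40
python3 -m handwheel '[[[0.04,0.001,0,0,0],[0.04,0.001,0,0,0],[0.04,0,0,0,0]]]' 40
python3 - <<'E'
from h import *
delta(.5747,-.0063,.038,.113)
for n in ('top','side'):
  viewer.read_camera(n)
  for d in viewer.outline_of(n,'carton_1')[:4]: print(n,fit(n,d['mask'],(.1,.05),None,1.68,.018,.063),d['confidence'])
E
```

```text
time: 10.2
eef_pos: [0.5808, -0.0002, 0.0364]
tcp_rot: [0.665, 0.747, -0.004, 0.002]
contact_force: [-6.6, -17.1, 7.3]
opening: 0.581
finger_force: 44.9
time: 10.45
eef_pos: [0.5809, -0.0, 0.0366]
tcp_rot: [0.664, 0.748, -0.006, 0.004]
contact_force: [-7.7, -20.4, 7.3]
opening: 0.58
finger_force: 44.9
t 10.45 shift mm [-5.5 -6.9 -1.3] rows>= 0.2 spin 0.3 psi 0.1182 tcp [ 0.5809 -0.      0.0366] F [ -7.7 -20.4   7.3]
top (array([ 0.43736827, -0.25436029,  0.54154222]), np.float64(0.16939452704158584)) 0.84
top (array([0.51363049, 0.25140599, 2.81079763]), np.float64(0.14073371283997468)) 0.63
side (array([0.51032051, 0.26876812, 2.87371374]), np.float64(0.08999284934703247)) 0.71
side (array([ 0.43639024, -0.23340023,  3.75675101]), np.float64(0.06877788826844132)) 0.61
side (array([ 0.43899795, -0.38839664,  1.57107847]), np.float64(2.2281966307649816)) 0.28
```

```bash

python3 -m handwheel '[[[0.075,0,0,0,0],[0.075,0,0,0,0],[0.075,0,0,0,0],[0.075,0,0,-0.03,0],[0.08,0,0,-0.04,0],[0.08,-0.015,0,-0.038,0],[0.08,-0.038,0,-0.01,0],[0.08,-0.038,0,0,0],[0.08,-0.02,0,0,0],[0.08,0,0,0,0],[0.08,0,0,0,0],[0.08,0,0,0,0]]]' 40
python3 - <<'E'
from h import *
s,im,r=look('carton_1',(.1,.05),.018,.063,'w3')
for d,(q,e) in r: print(q.round(4),round(e,3),round(d['confidence'],2))
c=im[0:200,180:480];cv2.imwrite('pics/w3c.png',cv2.resize(c,None,fx=2.6,fy=2.6,interpolation=cv2.INTER_CUBIC))
delta(.5136,.2557,.2,1.271)
E
```

```text
time: 11.65
eef_pos: [0.5932, -0.1026, 0.1527]
tcp_rot: [0.667, 0.745, 0.0, -0.001]
contact_force: [-0.0, 1.0, 0.9]
opening: 0.936
finger_force: 0.0
[ 0.4324 -0.2522  1.0602] 3.372 0.95
[ 0.5798 -0.0022  1.686 ] 0.044 0.58
t 11.75 shift mm [364.6 -38.8 -46.9] rows>= 8.9 spin -66.36 psi 0.1128 tcp [ 0.5931 -0.1022  0.1527] F [ 0.  -0.3 -0. ]
```

View pics/w3c.png

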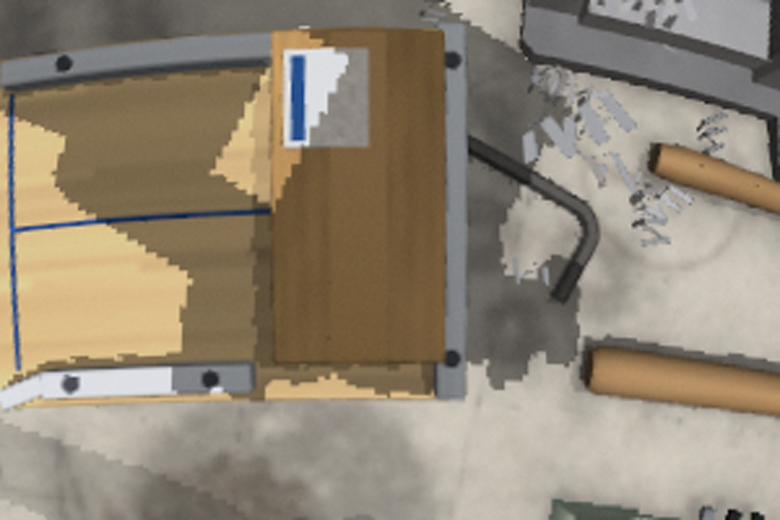

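The back carton is home: the fit gives (0.5798, -0.0022) against (0.580, -0.003), and the picture shows it flush with both stops. Next is carton A.

```bash

python3 -m handwheel '[[[0.085,0.0365,-0.0039,-0.018,0],[0.085,0.0365,-0.0039,-0.018,0],[0.085,0.0365,-0.0039,-0.012,0],[0.085,0.0365,-0.0039,0,0],[0.085,0.0365,-0.0039,0,0],[0.085,0.0365,-0.0039,0,0],[0.085,0.0365,-0.0039,0,0],[0.085,0.0365,-0.0039,0,0],[0.085,0.0365,-0.0039,0,0],[0.085,0.0365,-0.0039,0,-7],[0.085,0,0,0,-7],[0.085,0,0,0,-7]]]'
python3 -m handwheel '[[[0.085,0,0,0,-7],[0.085,0,0,0,-7],[0.085,0,0,0,-7],[0.085,0,0,0,-7],[0.085,0,0,0,-7],[0.085,0,0,0,-7],[0.085,0,0,0,-3.4],[0.085,0,0,0,0],[0.085,0,0,0,0]]]'
python3 - <<'E'
from h import *
s,im,r=look('carton_1',(.1,.05),0,.045,'w4',yaw=-.3)
for d,(q,e) in r: print(q.round(4),round(e,3),round(d['confidence'],2))
q=[x[1][0] for x in r if x[1][1]<.12][0]
delta(q[0],q[1],.016,q[2]+np.pi/2)
E
```

```text
time: 12.75
eef_pos: [0.5123, 0.2581, 0.201]
tcp_rot: [0.515, 0.857, -0.0, -0.0]
contact_force: [0.5, -0.6, -0.3]
opening: 0.994
finger_force: 0.0
time: 13.5
eef_pos: [0.5134, 0.2555, 0.2011]
tcp_rot: [0.15, 0.989, -0.0, -0.0]
contact_force: [0.2, -0.3, -0.3]
opening: 0.997
finger_force: 0.0
[ 0.5838 -0.0237 -1.3645] 0.368 0.97
[ 0.512   0.255  -0.3045] 0.024 0.96
[ 0.4367 -0.2583  0.614 ] 0.028 0.58
t 13.6 shift mm [  1.5  -0.6 185.2] rows>= 4.4 spin 0.19 psi 1.2696 tcp [0.5137 0.2552 0.2012] F [-0.4  0.2 -0.1]
```

```bash

python3 -m handwheel '[[[0.085,0.0015,-0.0005,0.036,0.2],[0.085,0,0,0.036,0],[0.085,0,0,0.036,0],[0.085,0,0,0.036,0],[0.085,0,0,0.025,0],[0.085,0,0,0.0155,0],[0.085,0,0,0,0],[0.04,0,0,0,0],[0.04,0,0,0,0],[0.04,0,0,0,0],[0.04,0,0,0,0],[0.04,0,0,0,0]]]' 40
python3 -m handwheel '[[[0.04,0,0,-0.005,0],[0.04,0,0,-0.036,0],[0.04,0,0,-0.036,0],[0.04,0,0,-0.036,0],[0.04,0,0,-0.036,0],[0.04,0,0,-0.036,-6],[0.04,0,0,0,-6],[0.04,0,0,0,-6],[0.04,0,0,0,-5.7],[0.04,0,0,0,0],[0.04,0,0,0,0]]]' 40
python3 - <<'E'
from h import *
delta(.4966,.008,.06,1.684)
E
```

```text
time: 14.6
eef_pos: [0.5145, 0.2553, 0.0192]
tcp_rot: [0.152, 0.988, 0.001, 0.002]
contact_force: [0.9, 0.3, 5.1]
opening: 0.577
finger_force: 45.1
time: 15.52
eef_pos: [0.5117, 0.2544, 0.201]
tcp_rot: [-0.053, 0.999, -0.0, -0.001]
contact_force: [-0.1, 0.6, -3.6]
opening: 0.576
finger_force: 44.3
t 15.52 shift mm [  41.  -243.3  141.2] rows>= 6.8 spin -0.37 psi 1.6776 tcp [0.5117 0.2544 0.201 ] F [-0.1  0.6 -3.6]
```

```bash

python3 -m handwheel '[[[0.04,0.0059,-0.0348,0,-0.4],[0.04,0.0059,-0.0348,0,0],[0.04,0.0059,-0.0348,0,0],[0.04,0.0059,-0.0348,0,0],[0.04,0.0059,-0.0348,0,0],[0.04,0.0059,-0.0348,0,0],[0.04,0.0059,-0.0348,0.01,0],[0.04,0,0,0.035,0],[0.04,0,0,0.035,0],[0.04,0,0,0.035,0],[0.04,0,0,0.026,0],[0.04,0,0,0,0]]]' 40
python3 -m handwheel '[[[0.04,0,0,0,0]]]' 40
python3 - <<'E'
from h import *
delta(.4966,.008,.0385,1.684)
E
```

```text
time: 16.52
eef_pos: [0.4938, 0.0087, 0.0543]
tcp_rot: [-0.057, 0.998, 0.002, -0.007]
contact_force: [-2.7, -0.3, -3.2]
opening: 0.581
finger_force: 44.2
time: 16.6
eef_pos: [0.4979, 0.0082, 0.0593]
tcp_rot: [-0.057, 0.998, 0.001, -0.002]
contact_force: [1.0, -0.0, -1.6]
opening: 0.576
finger_force: 44.2
t 16.6 shift mm [ 1.3 -0.1 20.8] rows>= 0.5 spin 0.09 psi 1.6855 tcp [0.4979 0.0082 0.0593] F [ 1.  -0.  -1.6]
```

```bash

python3 -m handwheel '[[[0.04,0.001,0,0.008,0],[0.04,0,0,0.008,0],[0.04,0,0,0.004,0],[0.04,0,0,0.001,0],[0.04,0,0,0,0]]]' 40
python3 -m handwheel '[[[0.04,0,0,0.0007,0],[0.04,0,0,0.0005,0],[0.04,0,0,0,0]]]' 40
python3 -m handwheel '[[[0.04,-0.0015,0.001,0,0],[0.04,-0.0015,0.001,0,0],[0.04,-0.0015,0.001,0,0],[0.04,0,0,0,0]]]' 40

```

```text
time: 17.02
eef_pos: [0.4987, 0.0079, 0.0401]
tcp_rot: [-0.058, 0.998, -0.0, 0.0]
contact_force: [-0.4, -0.9, -1.9]
opening: 0.576
finger_force: 44.3
time: 17.27
eef_pos: [0.4988, 0.0078, 0.0389]
tcp_rot: [-0.058, 0.998, -0.0, 0.0]
contact_force: [0.8, 0.1, -2.9]
opening: 0.579
finger_force: 44.3
time: 17.6
eef_pos: [0.5032, 0.0115, 0.0388]
tcp_rot: [-0.058, 0.998, -0.0, 0.0]
contact_force: [0.0, 0.2, -3.1]
opening: 0.579
finger_force: 44.3
```

```bash

python3 -m handwheel '[[[0.04,0,0,0.0007,0],[0.04,0,0,0.0007,0],[0.04,0,0,0.0003,0]]]' 40
python3 -m handwheel '[[[0.04,-0.001,0,0,0],[0.04,-0.001,0,0,0],[0.04,-0.001,0,0,0]]]' 40
python3 -m handwheel '[[[0.04,-0.001,0,0,0],[0.04,-0.001,0,0,0]]]' 40

```

```text
time: 17.85
eef_pos: [0.5027, 0.0113, 0.0373]
tcp_rot: [-0.058, 0.998, 0.0, -0.0]
contact_force: [-3.3, -0.7, 3.0]
opening: 0.577
finger_force: 44.8
time: 18.1
eef_pos: [0.5049, 0.0115, 0.0372]
tcp_rot: [-0.058, 0.998, -0.0, -0.002]
contact_force: [-8.2, -1.5, 7.5]
opening: 0.574
finger_force: 45.6
time: 18.27
eef_pos: [0.5049, 0.0115, 0.0372]
tcp_rot: [-0.059, 0.998, -0.0, -0.005]
contact_force: [-14.6, -3.9, 14.3]
opening: 0.576
finger_force: 46.4
```

```bash

python3 -m handwheel '[[[0.04,0.0005,0.001,-0.0005,0],[0.04,0,0.001,0,0],[0.04,0,0.001,0,0]]]' 40
python3 -m handwheel '[[[0.04,0,0.001,0,0],[0.04,0,0.001,0,0]]]' 40

```

```text
time: 18.52
eef_pos: [0.5049, 0.0125, 0.0374]
tcp_rot: [-0.058, 0.998, -0.002, -0.003]
contact_force: [-8.9, -11.2, 5.6]
opening: 0.581
finger_force: 45.5
time: 18.68
eef_pos: [0.5047, 0.0142, 0.0374]
tcp_rot: [-0.058, 0.998, -0.002, -0.003]
contact_force: [-9.8, -11.0, 5.9]
opening: 0.576
finger_force: 45.5
```

```bash

python3 -m handwheel '[[[0.04,0,0.001,0,0],[0.04,0,0.001,0,0]]]' 40
python3 -m handwheel '[[[0.04,0,0.001,0,0],[0.04,0,0,0,0]]]' 40

```

```text
time: 18.85
eef_pos: [0.5046, 0.0153, 0.0375]
tcp_rot: [-0.059, 0.998, -0.003, -0.003]
contact_force: [-10.4, -16.1, 6.7]
opening: 0.582
finger_force: 45.5
time: 19.02
eef_pos: [0.5046, 0.0153, 0.0375]
tcp_rot: [-0.059, 0.998, -0.004, -0.003]
contact_force: [-9.3, -17.4, 5.8]
opening: 0.574
finger_force: 45.4
```

Both contacts were felt: x stopped at 0.505 and y at 0.0153. I'll release, then look at carton C on the way.

```bash

python3 -m handwheel '[[[0.065,0,0,0,0],[0.065,0,0,0,0],[0.065,0,0,0,0],[0.065,0,0,-0.03,0],[0.065,0,0,-0.04,0],[0.065,0,0,-0.04,0],[0.07,0,0,-0.04,0],[0.07,0.0171,-0.0355,-0.01,0],[0.07,0.0171,-0.0355,0,0],[0.07,0.0171,-0.0355,0,0],[0.07,0.0171,-0.0355,0,0],[0.07,0.0171,-0.0355,0,0]]]'
python3 -m handwheel '[[[0.07,0.0171,-0.0355,0,0],[0.07,0.0171,-0.0355,0,0],[0.07,0.0171,-0.0355,0,7],[0.07,0,0,0,7],[0.07,0,0,0,7],[0.07,0,0,0,7],[0.07,0,0,0,7],[0.07,0,0,0,7],[0.07,0,0,0,7],[0.07,0,0,0,7],[0.07,0,0,0,7],[0.07,0,0,0,7]]]'
python3 -m handwheel '[[[0.07,0,0,0,7],[0.07,0,0,0,7],[0.07,0,0,0,7],[0.07,0,0,0,7],[0.07,0,0,0,7],[0.07,0,0,0,7],[0.07,0,0,0,7],[0.07,0,0,0,7],[0.07,0,0,0,7],[0.07,0,0,0,7],[0.07,0,0,0,7],[0.07,0,0,0,5]]]'
python3 - <<'E'
from h import *
s,im,r=look('carton_1',(.1,.05),0,.045,'w5')
for d,(q,e) in r: print(q.round(4),round(e,3),round(d['confidence'],2))
for d in viewer.outline_of('wrist','carton_1'):
  q,e=fit('wrist',d['mask'],(.1,.05),s,.11,.018,.063);print('z18',q.round(4),round(e,3))
delta(.4024,-.2825,.016,-.957)
E
```

```text
time: 20.02
eef_pos: [0.4417, -0.1675, 0.1981]
tcp_rot: [-0.059, 0.998, -0.0, 0.001]
contact_force: [0.8, -0.9, 0.2]
opening: 0.823
finger_force: 0.0
time: 21.02
eef_pos: [0.4039, -0.278, 0.1976]
tcp_rot: [0.527, 0.85, 0.0, 0.001]
contact_force: [0.6, -0.3, 0.4]
opening: 0.818
finger_force: 0.0
time: 22.02
eef_pos: [0.404, -0.2779, 0.1976]
tcp_rot: [0.955, 0.296, 0.0, 0.0]
contact_force: [0.2, -0.2, 0.3]
opening: 0.817
finger_force: 0.0
[ 0.4373 -0.2579  0.5814] 0.031 0.92
[0.5029 0.0265 0.1156] 0.039 0.56
z18 [ 0.4371 -0.258   0.5991] 0.161
z18 [0.5033 0.0139 0.1007] 0.041
t 22.17 shift mm [ -3.8   2.8 181.6] rows>= 4.4 spin -0.34 psi -0.9629 tcp [ 0.4038 -0.278   0.1976] F [-0.6  0.9 -0.5]
```

View pics/w5.png

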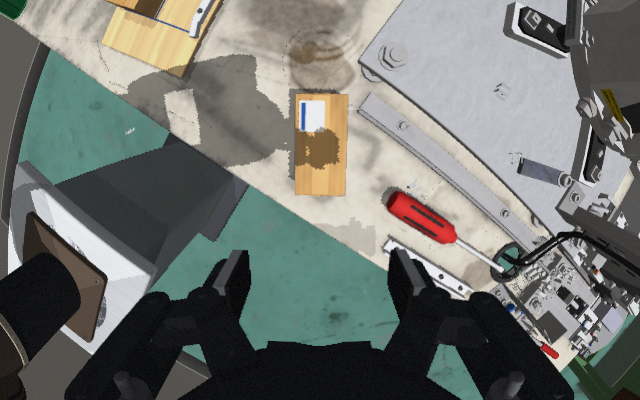

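C is at (321,143), with the screwdriver handle clear of the right finger. The left carton's fit matches its home. I'll grip C near its front end.

```bash

python3 -m handwheel '[[[0.07,-0.0033,0.0022,0.036,0.5],[0.07,0,0,0.036,0],[0.07,0,0,0.036,0],[0.07,0,0,0.036,0],[0.07,0,0,0.025,0],[0.07,0,0,0.0125,0],[0.07,0,0,0,0],[0.04,0,0,0,0],[0.04,0,0,0,0],[0.04,0,0,0,0],[0.04,0,0,0,0],[0.04,0,0,0,0]]]' 60
python3 - <<'E'
from h import *
delta(.4023,-.2817,.016,-.971)
E
python3 -m handwheel '[[[0.04,0,0,-0.005,0],[0.04,0,0,-0.036,0],[0.04,0,0,-0.036,0],[0.04,0,0,-0.036,0],[0.04,0,0,-0.036,5],[0.04,0,0,0,6],[0.04,0,0,0,6],[0.04,0,0,0,6],[0.04,0,0,0,5],[0.04,0,0,0,0],[0.04,0,0,0,0]]]' 60
python3 - <<'E'
from h import *
delta(.4268,-.048,.08,-1.458)
E
```

```text
time: 23.17
eef_pos: [0.4027, -0.2827, 0.0173]
tcp_rot: [0.956, 0.294, 0.001, 0.001]
contact_force: [0.1, -0.4, 1.4]
opening: 0.571
finger_force: 63.5
t 23.17 shift mm [ 0.2 -1.1  1.3] rows>= 0.0 spin -0.18 psi -0.9741 tcp [ 0.4027 -0.2827  0.0173] F [ 0.1 -0.4  1.4]
time: 24.08
eef_pos: [0.4014, -0.2814, 0.1646]
tcp_rot: [0.998, 0.055, -0.0, -0.0]
contact_force: [0.1, -0.3, -3.3]
opening: 0.571
finger_force: 64.2
t 24.08 shift mm [  50.9 -229.1   84.8] rows>= 6.0 spin -0.16 psi -1.4608 tcp [ 0.4014 -0.2814  0.1646] F [ 0.1 -0.3 -3.3]
```

```bash

python3 -m handwheel '[[[0.04,0.009,-0.0377,0,-0.2],[0.04,0.009,-0.0377,0,0],[0.04,0.009,-0.0377,0,0],[0.04,0.009,-0.0377,0,0],[0.04,0.009,-0.0377,0,0],[0.04,0.009,-0.0377,0,0],[0.04,0,0,0.025,0],[0.04,0,0,0.025,0],[0.04,0,0,0.024,0],[0.04,0,0,0,0],[0.04,0,0,0,0]]]' 60
python3 - <<'E'
from h import *
delta(.4299,-.0504,.0523,-1.458)
s,im,r=look('carton_1',(.1,.05),.018,.063,'w6',yaw=.11)
cv2.imwrite('pics/w6.png',im)
z=s['eef_pos'][2]-.0173
for d in viewer.outline_of('wrist','carton_1'):
  for z0 in(.018,z):
    q,e=fit('wrist',d['mask'],(.1,.05),s,.11,z0,z0+.045);print(round(z0,3),q.round(4),round(e,3))
E
```

```text
time: 25.0
eef_pos: [0.4292, -0.0505, 0.0898]
tcp_rot: [0.998, 0.056, -0.002, -0.001]
contact_force: [1.0, 0.1, -2.4]
opening: 0.573
finger_force: 64.4
t 25.0 shift mm [ 0.8  0.1 37.5] rows>= 0.9 spin -0.01 psi -1.4582 tcp [ 0.4292 -0.0505  0.0898] F [ 1.   0.1 -2.4]
0.018 [ 0.608  -0.0234  0.1211] 0.363
0.072 [ 0.5945 -0.0232  0.057 ] 0.341
0.018 [0.5025 0.016  0.047 ] 0.235
0.072 [ 0.5228  0.0018 -0.0852] 0.833
0.018 [ 0.4784 -0.0435  0.1437] 0.472
0.072 [ 0.4721 -0.0459  0.1213] 0.03
0.018 [ 0.6159 -0.069  -1.3272] 1.0
0.072 [ 6.3790e-01 -3.8000e-03 -3.8456e+00] 1.0
```

View pics/w6.png

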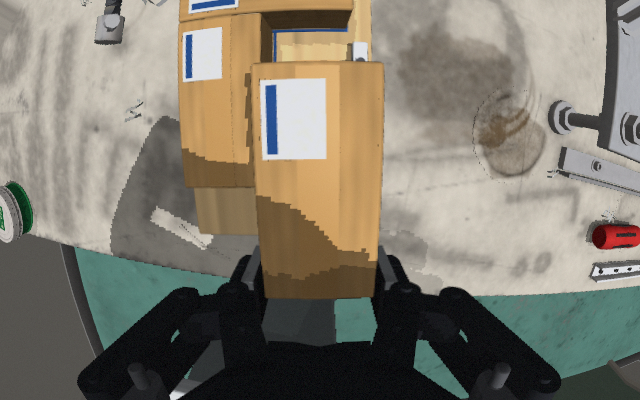

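The held carton is straight (yaw 0.12) and in the right lane, just clear of the left carton. I'll lower it to above the guide strip and feel for the left carton.

```bash

python3 -m handwheel '[[[0.04,0,0,0.012,0],[0.04,0,0,0.012,0],[0.04,0,0,0.012,0],[0.04,0,0,0,0],[0.04,0,0,0,0]]]' 60
python3 -m handwheel '[[[0.04,0,-0.001,0,0],[0.04,0,-0.001,0,0],[0.04,0,0,0,0]]]' 60
python3 -m handwheel '[[[0.04,0,-0.001,0,0],[0.04,0,0,0,0]]]' 60
python3 -m handwheel '[[[0.04,0,-0.001,0,0],[0.04,0,0,0,0]]]' 60

```

```text
time: 25.57
eef_pos: [0.4312, -0.0515, 0.0559]
tcp_rot: [0.998, 0.055, 0.0, 0.0]
contact_force: [-0.3, 0.4, -2.2]
opening: 0.575
finger_force: 64.5
time: 25.82
eef_pos: [0.4312, -0.0493, 0.056]
tcp_rot: [0.998, 0.056, 0.001, 0.0]
contact_force: [0.2, 0.8, -3.9]
opening: 0.571
finger_force: 64.5
time: 25.98
eef_pos: [0.4305, -0.048, 0.0553]
tcp_rot: [0.998, 0.056, 0.0, 0.0]
contact_force: [-0.5, -0.4, -2.3]
opening: 0.571
finger_force: 64.5
time: 26.15
eef_pos: [0.4301, -0.047, 0.0549]
tcp_rot: [0.998, 0.056, -0.0, -0.0]
contact_force: [-0.5, 0.4, -3.6]
opening: 0.572
finger_force: 64.5
```

```bash

python3 -m handwheel '[[[0.04,0,-0.001,0,0],[0.04,0,0,0,0]]]' 60
python3 -m handwheel '[[[0.04,0,-0.001,0,0],[0.04,0,0,0,0]]]' 60
python3 -m handwheel '[[[0.04,0,-0.001,0,0],[0.04,0,0,0,0]]]' 60
python3 -m handwheel '[[[0.04,0,-0.001,0,0],[0.04,0,0,0,0]]]' 60

```

```text
time: 26.32
eef_pos: [0.43, -0.046, 0.0549]
tcp_rot: [0.998, 0.056, -0.0, -0.0]
contact_force: [0.4, -0.7, -3.9]
opening: 0.574
finger_force: 64.5
time: 26.48
eef_pos: [0.4298, -0.045, 0.0549]
tcp_rot: [0.998, 0.056, -0.0, -0.0]
contact_force: [-0.6, -0.3, -3.4]
opening: 0.578
finger_force: 64.5
time: 26.65
eef_pos: [0.4299, -0.0443, 0.055]
tcp_rot: [0.998, 0.055, 0.0, 0.0]
contact_force: [-1.2, -2.3, -3.6]
opening: 0.568
finger_force: 64.5
time: 26.82
eef_pos: [0.4299, -0.0441, 0.0552]
tcp_rot: [0.998, 0.055, 0.0, 0.001]
contact_force: [-1.8, -4.5, -3.3]
opening: 0.567
finger_force: 64.6
```

```bash

python3 -m handwheel '[[[0.04,0,0.0022,0,0],[0.04,0,0,0.003,0],[0.04,0,0,0.003,0],[0.04,0,0,0.002,0],[0.04,0,0,0,0]]]' 60
python3 -m handwheel '[[[0.04,0,0,0.002,0],[0.04,0,0,0,0]]]' 60
python3 -m handwheel '[[[0.04,0,0,0.002,0],[0.04,0,0,0.001,0],[0.04,0,0,0,0]]]' 60

```

```text
time: 27.23
eef_pos: [0.4293, -0.0449, 0.0461]
tcp_rot: [0.998, 0.056, -0.001, -0.0]
contact_force: [0.0, -0.1, -2.2]
opening: 0.574
finger_force: 64.5
time: 27.4
eef_pos: [0.4297, -0.0451, 0.0445]
tcp_rot: [0.998, 0.056, -0.0, -0.0]
contact_force: [0.3, -0.6, -3.6]
opening: 0.575
finger_force: 64.5
time: 27.65
eef_pos: [0.4298, -0.0452, 0.0417]
tcp_rot: [0.998, 0.056, -0.0, -0.0]
contact_force: [-0.4, -0.6, -2.9]
opening: 0.576
finger_force: 64.5
```

```bash

python3 -m handwheel '[[[0.04,0,0,0.002,0],[0.04,0,0,0.002,0],[0.04,0,0,0.001,0],[0.04,0,0,0,0]]]' 60
python3 -m handwheel '[[[0.04,0,0,0.001,0],[0.04,0.003,0,0,0],[0.04,0.003,0,0,0],[0.04,0.003,0,0,0],[0.04,0,0,0,0]]]' 60

```

```text
time: 27.98
eef_pos: [0.4297, -0.0452, 0.0366]
tcp_rot: [0.998, 0.056, -0.0, -0.0]
contact_force: [-0.6, -0.7, -4.0]
opening: 0.576
finger_force: 64.5
time: 28.4
eef_pos: [0.4399, -0.0445, 0.0363]
tcp_rot: [0.998, 0.056, 0.001, 0.0]
contact_force: [-0.6, -0.6, -2.6]
opening: 0.573
finger_force: 64.5
```

```bash

python3 -m handwheel '[[[0.04,0.003,0,0,0],[0.04,0.003,0,0,0],[0.04,0,0,0.001,0],[0.04,0,0,0.0005,0]]]' 60
python3 - <<'E'
from h import *
q=(.511,-.011,.113);c,s_=np.cos(q[2]),np.sin(q[2])
d=get_state()['eef_pos'][:2]-q[:2];print('tcp in pallet',[round(c*d[0]+s_*d[1],4),round(-s_*d[0]+c*d[1],4)])
delta(.4299,-.0504,.0523,-1.458)
E
```

```text
time: 28.73
eef_pos: [0.4458, -0.0438, 0.0352]
tcp_rot: [0.998, 0.056, 0.001, 0.0]
contact_force: [-0.2, 0.6, 5.5]
opening: 0.573
finger_force: 65.5
tcp in pallet [np.float64(-0.0685), np.float64(-0.0252)]
t 28.73 shift mm [-16.5   4.8 -17.1] rows>= 0.6 spin -0.09 psi -1.4595 tcp [ 0.4458 -0.0438  0.0352] F [-0.2  0.6  5.5]
```

```bash

python3 -m handwheel '[[[0.065,0,0,0,0],[0.065,0,0,0,0],[0.065,0,0,0,0],[0.065,0,0,-0.02,0],[0.065,0,0,-0.03,0],[0.0,0,0,-0.03,0],[0.0,-0.008,0,0,0],[0.0,-0.008,0,0,0],[0.0,-0.008,0,0,0],[0,0,0,0,0],[0,0,0,0,0],[0,0,0,0,0]]]' 40
python3 - <<'E'
from h import *
q=(.511,-.011,.113);c,s_=np.cos(q[2]),np.sin(q[2])
s,im,r=look('carton_1',(.1,.05),.018,.063,'w7',yaw=.11)
for d,(g,e) in r:
  d=g[:2]-q[:2];print('carton in pallet',[round(c*d[0]+s_*d[1],4),round(-s_*d[0]+c*d[1],4),round(g[2]-q[2],3)],round(e,3))
d=s['eef_pos'][:2]-q[:2];print('tcp in pallet',[round(c*d[0]+s_*d[1],4),round(-s_*d[0]+c*d[1],4)],s['eef_pos'],s['tcp_rot'])
E
```

```text
time: 29.73
eef_pos: [0.4203, -0.0462, 0.1134]
tcp_rot: [0.998, 0.055, -0.001, -0.0]
contact_force: [0.5, -0.1, -1.2]
opening: 0.002
finger_force: 0.0
carton in pallet [np.float64(-0.0258), np.float64(-0.0259), np.float64(0.009)] 0.026
carton in pallet [np.float64(-0.0055), np.float64(0.0263), np.float64(-0.023)] 0.072
carton in pallet [np.float64(0.0943), np.float64(-0.0231), np.float64(0.014)] 0.35
carton in pallet [np.float64(-0.087), np.float64(0.0411), np.float64(-1.044)] 1.354
tcp in pallet [np.float64(-0.0941), np.float64(-0.0247)] [ 0.42030745 -0.04616041  0.11338247] [ 9.98466824e-01  5.53456905e-02 -8.34829714e-04 -3.98761543e-04]
```

View pics/w7.png

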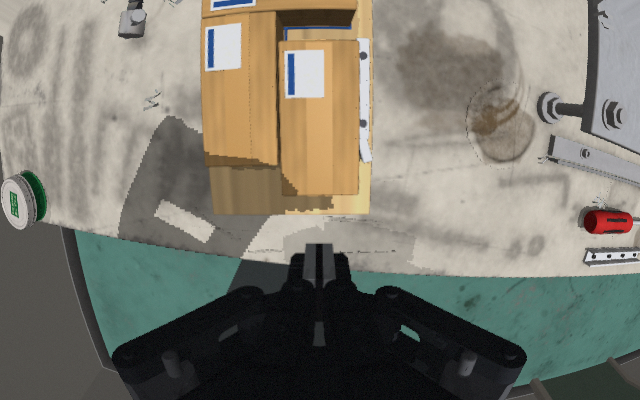

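The last carton is in its lane, with its centre at pallet x -26 mm, and the fingers are in front of it. I'll lower and push.

```bash

python3 -m handwheel '[[[0,0,0,0.03,0],[0,0,0,0.03,0],[0,0,0,0.02,0],[0,0,0,0,0]]]' 40
python3 -m handwheel '[[[0,0.003,0,0,0],[0,0.003,0,0,0],[0,0.003,0,0,0],[0,0.003,0,0,0],[0,0,0,0,0]]]' 40
python3 -m handwheel '[[[0,0.003,0,0,0],[0,0.003,0,0,0],[0,0.003,0,0,0],[0,0,0,0,0]]]' 40

```

```text
time: 30.17
eef_pos: [0.4174, -0.045, 0.0301]
tcp_rot: [0.998, 0.055, -0.005, -0.002]
contact_force: [-0.2, 0.8, 0.2]
opening: -0.001
finger_force: 0.0
time: 30.58
eef_pos: [0.4345, -0.0453, 0.0357]
tcp_rot: [0.998, 0.056, 0.001, 0.001]
contact_force: [0.8, -0.2, 0.5]
opening: -0.002
finger_force: 0.0
time: 30.92
eef_pos: [0.4428, -0.0441, 0.0347]
tcp_rot: [0.998, 0.055, 0.001, 0.0]
contact_force: [-0.4, 0.5, 0.9]
opening: 0.003
finger_force: 0.1
```

```bash

python3 -m handwheel '[[[0,0.0015,0,0,0],[0,0.0015,0,0,0],[0,0,0,0,0]]]' 40
python3 -m handwheel '[[[0,0.001,0,0,0],[0,0.001,0,0,0],[0,0,0,0,0]]]' 40
python3 -m handwheel '[[[0,0.001,0,0,0],[0,0.001,0,0,0],[0,0,0,0,0]]]' 40

```

```text
time: 31.17
eef_pos: [0.4451, -0.0436, 0.0344]
tcp_rot: [0.998, 0.055, 0.0, -0.0]
contact_force: [-1.4, 0.5, 0.8]
opening: -0.001
finger_force: 0.6
time: 31.42
eef_pos: [0.447, -0.0434, 0.0343]
tcp_rot: [0.998, 0.055, 0.0, -0.0]
contact_force: [-0.5, -0.5, -0.3]
opening: -0.007
finger_force: 0.6
time: 31.67
eef_pos: [0.4488, -0.0432, 0.0343]
tcp_rot: [0.998, 0.056, -0.0, -0.0]
contact_force: [-1.7, -1.4, 0.7]
opening: 0.006
finger_force: 1.0
```

```bash

python3 -m handwheel '[[[0,0.0015,0,0,0],[0,0.0015,0,0,0],[0,0,0,0,0]]]' 40
python3 -m handwheel '[[[0,0.0015,0,0,0],[0,0.0015,0,0,0],[0,0,0,0,0]]]' 40
python3 -m handwheel '[[[0,0.0015,0,0,0],[0,0.001,0,0,0],[0,0,0,0,0]]]' 40

```

```text
time: 31.92
eef_pos: [0.4487, -0.043, 0.0341]
tcp_rot: [0.998, 0.056, -0.005, -0.0]
contact_force: [-12.8, -2.9, 9.4]
opening: 0.003
finger_force: 6.6
time: 32.17
eef_pos: [0.4485, -0.0427, 0.0334]
tcp_rot: [0.998, 0.057, -0.009, -0.001]
contact_force: [-21.2, -5.7, 15.9]
opening: -0.002
finger_force: 11.1
time: 32.42
eef_pos: [0.4484, -0.0427, 0.0335]
tcp_rot: [0.998, 0.058, -0.013, -0.001]
contact_force: [-30.9, -8.8, 24.1]
opening: 0.009
finger_force: 16.0
```

Hard contact, so it's home. I'll back off, check, and give the left carton the same nudge.

```bash

python3 -m handwheel '[[[0,-0.008,0,0,0],[0,-0.012,0,0,0],[0,0,-0.026,0,0],[0,0,-0.026,0,0],[0,0,0,0,0],[0,0.004,0,0,0],[0,0.004,0,0,0],[0,0.002,0,0,0],[0,0.0015,0,0,0],[0,0,0,0,0]]]' 40
python3 -m handwheel '[[[0,0.0015,0,0,0],[0,0.0015,0,0,0],[0,0,0,0,0]]]' 40

```

```text
time: 33.25
eef_pos: [0.443, 0.0079, 0.0343]
tcp_rot: [0.998, 0.055, -0.001, -0.0]
contact_force: [-3.3, -0.5, 1.8]
opening: -0.0
finger_force: 1.4
time: 33.5
eef_pos: [0.4428, 0.0083, 0.0336]
tcp_rot: [0.998, 0.056, -0.005, -0.0]
contact_force: [-11.5, -3.9, 7.8]
opening: -0.003
finger_force: 5.9
```

```bash

python3 -m handwheel '[[[0,0.0015,0,0,0],[0,0.0015,0,0,0],[0,0,0,0,0]]]' 40
python3 -m handwheel '[[[0,0.0015,0,0,0],[0,0.0015,0,0,0],[0,0,0,0,0]]]' 40

```

```text
time: 33.75
eef_pos: [0.4426, 0.0087, 0.0329]
tcp_rot: [0.998, 0.056, -0.009, -0.0]
contact_force: [-19.3, -4.8, 14.7]
opening: -0.002
finger_force: 10.1
time: 34.0
eef_pos: [0.4424, 0.0087, 0.0329]
tcp_rot: [0.998, 0.057, -0.014, -0.0]
contact_force: [-30.9, -8.8, 26.1]
opening: 0.001
finger_force: 15.8
```

Both lengthwise cartons stop at the same pallet x (-66 mm, expected -66). I'll retreat and take a final look.

```bash

python3 -m handwheel '[[[0,-0.008,0,0,0],[0,-0.008,0,0,0],[0,0,0,-0.03,0],[0,0,0,-0.04,0],[0,0,0.01,-0.04,0],[0,0.01,0.015,-0.04,0],[0,0.02,0,-0.02,0],[0,0,0,0,0],[0,0,0,0,0],[0,0,0,0,0]]]' 40
python3 - <<'E'
from h import *
q=(.511,-.011,.113);c,s_=np.cos(q[2]),np.sin(q[2])
s,im,r=look('carton_1',(.1,.05),.018,.063,'w8')
for d,(g,e) in r:
  d=g[:2]-q[:2];print('carton in pallet',[round(c*d[0]+s_*d[1],4),round(-s_*d[0]+c*d[1],4),round(g[2]-q[2],3)],round(e,3))
cv2.imwrite('pics/w8c.png',cv2.resize(im[0:220,170:470],None,fx=2.6,fy=2.6,interpolation=cv2.INTER_CUBIC))
E
```

```text
time: 34.83
eef_pos: [0.4674, -0.0129, 0.2011]
tcp_rot: [0.998, 0.056, -0.001, -0.0]
contact_force: [-0.8, 0.2, 0.1]
opening: 0.001
finger_force: 0.0
carton in pallet [np.float64(-0.005), np.float64(0.026), np.float64(3.142)] 0.037
carton in pallet [np.float64(-0.0052), np.float64(-0.0263), np.float64(0.009)] 0.041
carton in pallet [np.float64(0.0708), np.float64(0.0003), np.float64(1.59)] 0.049
carton in pallet [np.float64(-0.0743), np.float64(-0.0019), np.float64(1.237)] 0.914
```

View pics/w8c.png

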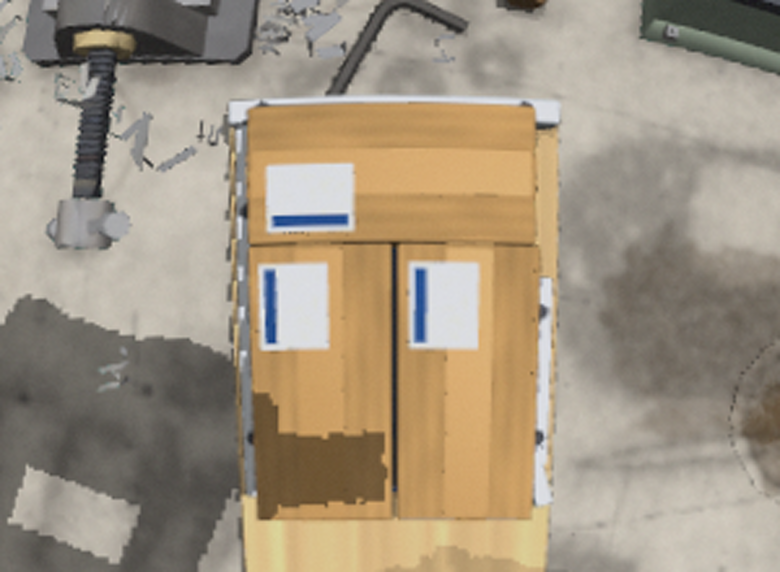

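All three are home. The fits give back (70.8, 0.3), left (-5.0, 26.0) and right (-5.2, -26.3) mm. There's a thin 2–3 mm slit between the two lengthwise cartons, so I'll close it with a gentle side nudge above the guide strip.

```bash

python3 -m handwheel '[[[0,0.0112,0.0294,0,0],[0,0.0112,0.0294,0,0],[0,0.0112,0.0294,0,0],[0,0,0,0,0],[0,0,0,0.035,0],[0,0,0,0.035,0],[0,0,0,0.035,0],[0,0,0,0.035,0],[0,0,0,0.023,0],[0,0,0,0,0]]]' 40
python3 -m handwheel '[[[0,0,-0.004,0,0],[0,0,-0.004,0,0],[0,0,-0.004,0,0],[0,0,0,0,0]]]' 40
python3 -m handwheel '[[[0,0,-0.002,0,0],[0,0,-0.002,0,0],[0,0,0,0,0]]]' 40

```

```text
time: 35.77
eef_pos: [0.5051, -0.0943, 0.0323]
tcp_rot: [0.998, 0.056, -0.007, -0.003]
contact_force: [-1.2, -0.2, -1.2]
opening: 0.0
finger_force: 0.0
time: 36.1
eef_pos: [0.5112, -0.0847, 0.0415]
tcp_rot: [0.998, 0.056, 0.002, 0.001]
contact_force: [-0.1, -0.1, 0.1]
opening: 0.0
finger_force: 0.0
time: 36.35
eef_pos: [0.5099, -0.0809, 0.0401]
tcp_rot: [0.998, 0.056, 0.001, 0.0]
contact_force: [0.8, 0.5, -0.8]
opening: -0.001
finger_force: 0.0
```

```bash

python3 -m handwheel '[[[0,0,-0.002,0,0],[0,0,-0.0015,0,0],[0,0,0,0,0]]]' 40
python3 -m handwheel '[[[0,0,-0.0015,0,0],[0,0,-0.0015,0,0],[0,0,0,0,0]]]' 40
python3 -m handwheel '[[[0,0,-0.001,0,0],[0,0,-0.001,0,0],[0,0,0,0,0]]]' 40

```

```text
time: 36.6
eef_pos: [0.509, -0.0775, 0.0393]
tcp_rot: [0.998, 0.056, -0.0, -0.0]
contact_force: [-0.1, -0.2, -0.1]
opening: -0.001
finger_force: 0.0
time: 36.85
eef_pos: [0.5088, -0.0749, 0.0395]
tcp_rot: [0.998, 0.056, 0.0, 0.0]
contact_force: [0.1, -1.4, -0.2]
opening: 0.0
finger_force: 0.7
time: 37.1
eef_pos: [0.5089, -0.0737, 0.0396]
tcp_rot: [0.998, 0.056, 0.0, 0.001]
contact_force: [0.4, -5.2, -0.7]
opening: -0.002
finger_force: 2.6
```

```bash

python3 -m handwheel '[[[0,0,-0.001,0,0],[0,0,-0.001,0,0],[0,0,0,0,0]]]' 40
python3 -m handwheel '[[[0,0,-0.001,0,0],[0,0,0,0,0],[0,0,0,0,0]]]' 40

```

```text
time: 37.35
eef_pos: [0.5089, -0.0736, 0.0399]
tcp_rot: [0.998, 0.057, 0.0, 0.003]
contact_force: [-2.4, -12.1, -0.3]
opening: -0.0
finger_force: 5.5
time: 37.6
eef_pos: [0.5089, -0.0735, 0.0401]
tcp_rot: [0.998, 0.057, 0.0, 0.004]
contact_force: [-1.8, -14.2, -0.9]
opening: 0.002
finger_force: 6.8
```

Firm stop at 12–14 N, so they're snug. I'll retreat, do a numeric check and hand in.

```bash

python3 -m handwheel '[[[0,0,0.01,0,0],[0,0,0.012,0,0],[0,0,0,-0.035,0],[0,0,0,-0.035,0],[0,0,0,-0.035,0],[0,0,0,-0.035,0],[0,-0.015,-0.035,-0.02,0],[0,-0.03,-0.035,0,0],[0,0,0,0,0],[0,0,0,0,0],[0,0,0,0,0]]]' 40
python3 - <<'E'
from h import *
q=(.511,-.011,.113);c,s_=np.cos(q[2]),np.sin(q[2])
s,im,r=look('carton_1',(.1,.05),.018,.063,'w9')
for d,(g,e) in r:
  d=g[:2]-q[:2];print([round(c*d[0]+s_*d[1],4),round(-s_*d[0]+c*d[1],4),round(g[2]-q[2],3)],round(e,3))
cv2.imwrite('pics/w9c.png',cv2.resize(im[0:220,170:470],None,fx=2.6,fy=2.6,interpolation=cv2.INTER_CUBIC))
E
```

```text
time: 38.52
eef_pos: [0.4622, -0.0312, 0.1988]
tcp_rot: [0.998, 0.056, 0.0, -0.0]
contact_force: [0.1, 0.4, -0.3]
opening: 0.001
finger_force: 0.0
[np.float64(-0.0053), np.float64(-0.0246), np.float64(3.144)] 0.026
[np.float64(-0.062), np.float64(-0.0088), np.float64(1.569)] 0.866
[np.float64(0.0709), np.float64(0.0002), np.float64(1.566)] 0.052
[np.float64(-0.0046), np.float64(0.0263), np.float64(3.148)] 0.065
```

View pics/w9c.png

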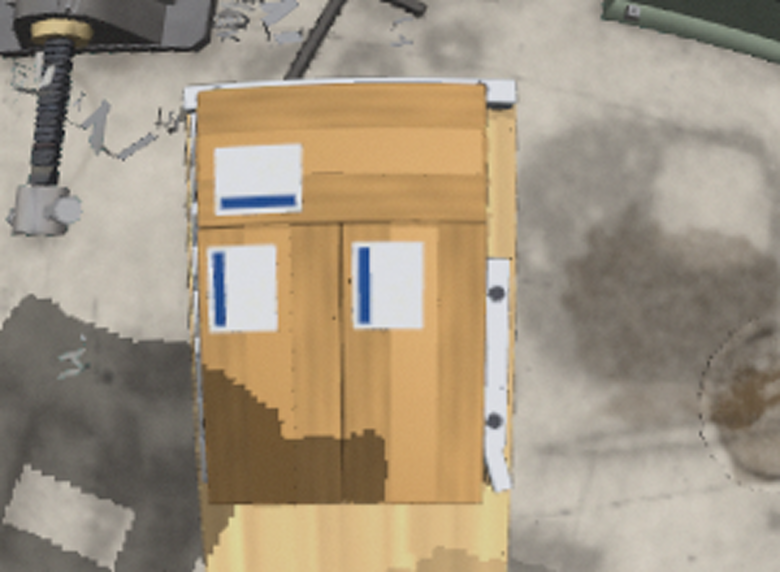

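The picture shows the layer tight and square with no visible slit, and the gripper is clear.

```bash
python3 -c "
from plant import sign_off
print(sign_off())"
```

```text
the job is handed in; nothing more can be done
None
```

The job is handed in at about 38.5 s of the 72 s: the last wrist-camera check showed all three cartons flat, labels up, square and inside every position limit with no open gap; the robot was clear and no verdict came back.

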